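Lever open the sample case and hold up the biscuit tray

TASK

Use the palette knife to lever up the closed metal lid of the white sample case (blade into the notch under the lid's front edge, not the fingers), swing the lid open past upright so that it stays back, and lay the knife flat on the table. Then lift the biscuit tray out by its handle and keep holding it steady and level in the air, at least 6 cm above the rim of the case, with all four biscuits still lying in it. Finish while holding the tray up: do not put it down or let go; leave the other things on the table where they are.

Things in the scene. Friction and masses are not known exactly. Their poses are not given: they have to be found in the camera images.
- case: White open-topped case, fixed to the table, 170 mm along its x, 220 mm along its y, walls 66 mm high and 4 mm thick, floor 5 mm thick. Origin at the centre of its underside, z up. Its front wall is at x = -85 mm, the lid's hinge at x = +85 mm.
- case_notch (a point): Middle of the notch in the case's front wall, at the outer face: case frame (-85, 0, 57) mm, axes as the case. The notch is 80 mm wide along y, from z = 48 mm up to the lid's underside at 66 mm, open through the 4 mm wall; a blade can go in 25 mm along case +x without meeting the tray.
- lid (a joint): Lid angle (rad): 0 shut, 1.57 upright, 1.85 fully back at its stop. A flat dark steel plate 170 x 220 x 5 mm, 0.1 kg, flush with the case's outer faces, no handle. It turns about the case's y through lid_hinge; its front edge rises as the angle grows. The hinge is a little stiff (1 to 1.5 N up at the front edge lifts it) and the lid stays where it is left.
- lid_hinge (a point): Middle of the lid's hinge line, which runs along the case's y: case frame (85, 0, 66) mm, level with the lid's underside. Axes as the case; does not turn with the lid.
- lid_edge (a point): Middle of the lid's front edge, at its underside, 170 mm from the hinge; moves and turns with the lid.
- knife: Palette knife lying flat on the table, loose, 100 g. Wooden handle 110 x 24 x 20 mm (x -55 to +55, z 0 to 20 mm); stiff straight dark steel blade 28 mm wide, 3 mm thick, along +x, level with the handle's underside (z 0 to 3 mm), to x = 168 mm. Origin at the middle of the handle's underside, x towards the blade, z up.
- knife_grip (a point): Grasp point in the handle, near the balance point: knife frame (30, 0, 10) mm; the handle is 24 mm wide along the knife's y. Levering needs a firm grip (about 50 N), or the knife pitches in the fingers.
- knife_tip (a point): End of the blade in the middle of its width and thickness: knife frame (168, 0, 1.5) mm.
- tray: White tray lying loose in the case on its 5 mm floor, 145 mm along x, 190 mm along y, floor 4 mm, rim 15 mm high, about 0.18 kg (0.26 kg with the biscuits; varies). It has 7 mm or more of play to each side. Its x and y are nearly those of the case. Origin at the centre of its underside.
- tray_grip (a point): Centre of the tray's handle bar, in the tray's frame (0, 0, 46) mm. The black bar lies along the tray's x, is 90 mm long, 14 mm wide (along y) and 16 mm high (z 38 to 54 mm), on two posts over the tray's middle, right over the balance point; grasp it from above across y. The biscuits' tops are at tray z = 16 mm.
- biscuit0: a round golden biscuit, 52 mm across and 12 mm thick, 20 g, lying loose and flat in its own compartment of the tray; origin at the centre of its underside (at the start about tray x -36, y -50 mm, z 4 mm)
- biscuit1: a round golden biscuit, 52 mm across and 12 mm thick, 20 g, lying loose and flat in its own compartment of the tray; origin at the centre of its underside (at the start about tray x +36, y -50 mm, z 4 mm)
- biscuit2: a round golden biscuit, 52 mm across and 12 mm thick, 20 g, lying loose and flat in its own compartment of the tray; origin at the centre of its underside (at the start about tray x -36, y +50 mm, z 4 mm)
- biscuit3: a round golden biscuit, 52 mm across and 12 mm thick, 20 g, lying loose and flat in its own compartment of the tray; origin at the centre of its underside (at the start about tray x +36, y +50 mm, z 4 mm)
- empties: Bystander: loose nested stack of empty clear plastic trays, 140 x 110 x 44 mm, on the far part of the table; origin at the centre of its underside.
- pack: Bystander: loose clear pack of two rows of biscuits, 100 x 150 x 44 mm, to the left of the case; origin at the centre of its underside.
- jar: Bystander: loose glass jar, 64 mm across, 85 mm high, on the far part of the table; origin at the centre of its underside.
Not all that is in view belongs to the job. Several things have the shape of the knife; the one meant has the colours described above.

How it is judged:
By the outcome, as a careful person would: the job done as asked, in the order asked, and still so for the second after the job is handed in, while the arm keeps its last pose, push and grip.
It also fails if it takes over 64 s, if anything falls off the work surface, if the arm or the gripper's body presses on something with over 40 N, if the wrist force passes 120 N, or if a joint passes its speed limit or range.

ROBOT

A 7-joint arm with a two-finger parallel gripper is mounted at the origin on the work surface. World frame = base frame: x ahead of the robot, y to its left, z up, the work surface at z = 0. Lengths are in m, angles in rad, forces in N, time in s.
With the tool pointing down it reaches from about 0.35 to 0.9 m from the base axis. Payload 8.1 kg.
Tool frame: the origin (TCP) lies at the very end of the fingers, on their centre line; the grasp point (between the pads) lies grip_point_offset behind it (grip_point_offset is the distance from the TCP to the grasp point, in m); z points along the fingers, y is the direction in which the jaws open and shut (so a half turn about z gives the same grasp; the last joint's range is limited). The gripper opens to 92 mm and grips with 3 to 60 N. Pads are 19 mm wide; open, the fingers measure 130 mm over their backs; the gripper's body (75 mm by 190 mm) begins 47 mm behind the grasp point.
Start: joints at [1.145, 0.434, 0.025, 1.573, -0.012, 1.134, -0.075], TCP at [0.198, -0.593, 0.227] pointing down, gripper open.
Joint ranges: [-2.62, 2.62], [-0.44, 2.09], [-1.27, 1.32], [0.08, 2.57], [-1.32, 4.46], [0.12, 2], [-2.74, 2.74]. Speed limits (rad/s): [2.22, 2.22, 3.01, 3.01, 3.14, 3.14, 3.14].

INTERFACE

Orientations are given as a rotation vector (axis times angle).
In Python, from cell import * gives the robot as it stands.
- The arm moves only by the tool drive_tool, never from a script. Its argument "increments" is a list of rows, each an object of numbers: "grip": the gripper's target within -1 to 1 (shut at 1, half-way at 0, fully open at -1); "tx", "ty", "tz": the shift along the world's x, y, z normalised to -1 to 1, where 1 is 400 mm; "turn": the turn about the world's z normalised to -1 to 1, where 1 is 60 degrees. In form: [{"grip": .., "tx": .., "ty": .., "tz": .., "turn": ..}, ...]. A call has 1 to 20 rows; each row is the pose to reach, as a shift and turn from the pose measured when the call began; what a row does not reach only later rows make up. A row lasts 1/10 s, in which the tool goes at most 50 mm and 8.59 degrees, less where a joint would pass 70% of its speed; a pose out of reach is approached as far as the arm can. A call with a number of a shift or a turn outside -1 to 1 is refused whole. A call with a gripper value outside its range is refused whole. The fingers move at their own pace and stop on an object; "newtons" is the grip in N (left out, the last holds). Time passes only in rows, so rows that repeat a pose let the fingers close. It gives the time, the measured TCP pose, the force and the opening at its end, in the units of the state.
- observe(): the state, without advancing time (a new reading comes with each control period).
- get_image(name): name is "side" or "top" or "wrist"; returns the picture (480x640x3 uint8, red, green, blue); there is no depth.
- camera_info(name): a dict with "fx", "fy", "cx", "cy" (pixels), "distortion" ([k1, k2, p1, p2, k3] as OpenCV has them; the pictures are not rectified), "eye" and "rotation" of the camera in the world; the wrist camera has in their place "hand_eye" (4x4, takes a point from camera to tool coordinates, whose origin is the TCP and whose axes are the flange's). Camera axes: x right, y down, z forward; pixel columns grow to the right and rows downward; lengths in m; the calibration is good to about 2 mm. A picture is of the moment at which its call begins: read the wrist's pose just before it. camera_info takes no time and is no camera call.
- sign_off(): hands the job in, once; it reports no verdict.
The state is a dict: "clock": time; "joints": joint angles; "dq": joint speeds; "joint_efforts": joint torques, N m; "position": TCP position; "ee_rot": TCP orientation; "force": force on the tool from outside, world axes, zero at the start; "ft_torque": the same for the moment, N m; "width": opening from 0.0 (shut) to 1.0 (fully open).
Only numpy, scipy, OpenCV 4.12 (cv2) and the standard library are available. Lean on these libraries where they do the work, as an engineer would, in place of code of your own. Each camera call takes 0.05 s, during which the arm holds its last target. There are 200 camera calls.

## Working session

There is one attempt and no reset: what is moved stays moved. The work goes in short steps, Python scripts to look and compute and a tool call to move; the robot and the scene stay as the last step left them, time stands still between calls to the robot, and variables do not carry over. Pictures are saved under pics/ and viewed, about 8 in all and at most 12, crops included, and the job is handed in when it is done.

Besides the shell and the picture viewer there is one more tool, called after "Request:" as name([rows], argument=value, ...), one row to a line, values as JSON. drive_tool: Moves the arm, as the interface text tells. Its arguments: {"type":"object","properties":{"increments":{"type":"array","items":{"type":"object","properties":{"grip":{"type":"number"},"tx":{"type":"number"},"ty":{"type":"number"},"tz":{"type":"number"},"turn":{"type":"number"}}}},"newtons":{"type":"number"}},"required":["increments"]}

```bash
ls; mkdir -p pics
python3 - <<'E'
from cell import *
import cv2
print(observe())
for n in ["side","top"]:
    im=get_image(n); cv2.imwrite(f"pics/{n}0.png",im[:,:,::-1])
for n in ["side","top","wrist"]: print(n,camera_info(n))
E
```

```text
pics
{'clock': 0.0, 'joints': array([ 1.14543903,  0.43522192,  0.02497341,  1.57412627, -0.01162407,
        1.13398316, -0.07513253]), 'dq': array([ 0.00117211, -0.00049469,  0.00015364, -0.00054185, -0.00159857,
       -0.0011616 ,  0.00214753]), 'joint_efforts': array([-4.61784748e-04, -6.67851019e+01,  9.84665640e-01, -3.14455247e+01,
       -6.06132718e-02,  4.28939809e-02,  2.01978150e-04]), 'position': array([ 0.19802491, -0.59224697,  0.22593434]), 'ee_rot': array([-3.09927327e+00, -5.04363993e-01,  5.91341229e-04]), 'force': array([ 0.13977486, -0.34152765, -0.09801448]), 'ft_torque': array([ 0.0476944 , -0.03519683, -0.04361125]), 'width': 1.0040362461496806}
side {'fx': 503.3675542066185, 'fy': 503.3675542066185, 'cx': 320.61875881714667, 'cy': 233.81052095454595, 'distortion': array([0.02702261, 0.        , 0.        , 0.        , 0.        ]), 'eye': array([ 0.33031244, -0.99121713,  0.88984294]), 'rotation': array([-2.24609122,  0.1948907 , -0.09541685])}
top {'fx': 463.86502603692395, 'fy': 463.86502603692395, 'cx': 321.1668285839726, 'cy': 242.5499146138903, 'distortion': array([-0.07548883,  0.        ,  0.        ,  0.        ,  0.        ]), 'eye': array([ 0.40403845, -0.01190825,  1.36515718]), 'rotation': array([-2.17644046,  2.19240652, -0.07978506])}
wrist {'fx': 398.4712232001484, 'fy': 398.4712232001484, 'cx': 317.4455844708456, 'cy': 238.98807808020578, 'distortion': array([-0.02702255,  0.        ,  0.        ,  0.        ,  0.        ]), 'hand_eye': array([[-3.45640185e-04, -9.68767338e-01, -2.47971218e-01,
         6.64570999e-02],
       [ 9.99999799e-01, -4.66607620e-04,  4.29058288e-04,
         5.07470410e-05],
       [-5.31362916e-04, -2.47971020e-01,  9.68767305e-01,
        -1.56996546e-01],
       [ 0.00000000e+00,  0.00000000e+00,  0.00000000e+00,
         1.00000000e+00]])}
```

View pics/top0.png

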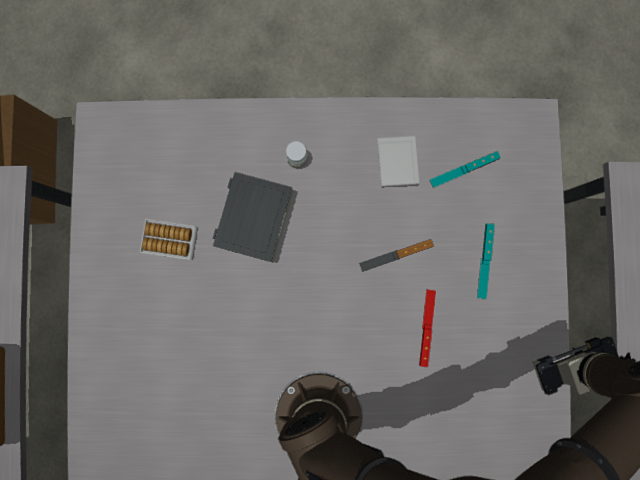

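View pics/side0.png

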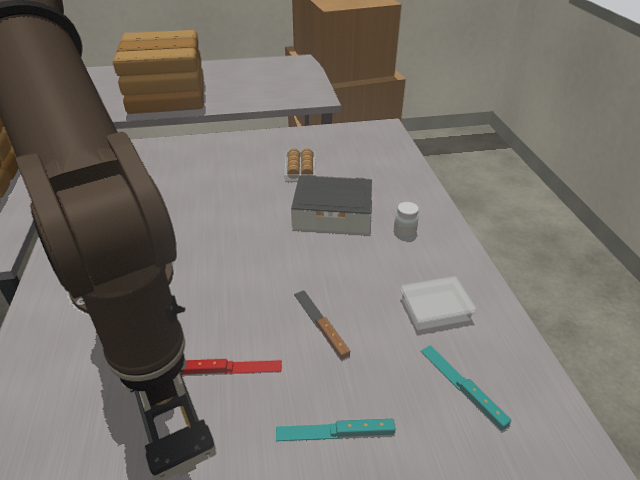

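The top view shows the wooden-handled knife at about (397,255) with its tip near (362,267). The dark lid has corners at about (235,174), (296,188), (277,262) and (214,246). The side view shows the notch on the wall facing that camera (about (330,213)), so the case front faces −y. The teal and red knives are decoys.

```bash
cat > h.py <<'E'
from cell import *
import cv2, numpy as np
from scipy.spatial.transform import Rotation as R
def pose(n,s=None):
    c=camera_info(n)
    if "eye" in c: return c,np.array(c["eye"]),R.from_rotvec(c["rotation"]).as_matrix()
    s=s or observe(); T=R.from_rotvec(s["ee_rot"]).as_matrix(); H=c["hand_eye"]
    return c,s["position"]+T@H[:3,3],T@H[:3,:3]
def K(c): return np.array([[c["fx"],0,c["cx"]],[0,c["fy"],c["cy"]],[0,0,1]])
def cast(n,px,z,s=None):
    c,e,M=pose(n,s)
    u=cv2.undistortPoints(np.array(px,float).reshape(-1,1,2),K(c),c["distortion"])[:,0]
    d=np.c_[u,np.ones(len(u))]@M.T
    return e+d*((z-e[2])/d[:,2])[:,None]
def proj(n,P,s=None):
    c,e,M=pose(n,s)
    r=cv2.Rodrigues(M.T)[0]
    return cv2.projectPoints(np.array(P,float).reshape(-1,1,3),r,-M.T@e,K(c),c["distortion"])[0][:,0]
def yaw(s): 
    T=R.from_rotvec(s["ee_rot"]).as_matrix(); return np.degrees(np.arctan2(T[1,0],T[0,0]))
def comp(mask,near):
    n,l,st,ce=cv2.connectedComponentsWithStats(mask.astype(np.uint8))
    ok=[i for i in range(1,n) if st[i,4]>60]
    i=min(ok,key=lambda i:np.hypot(*(ce[i]-near))); return l==i
E
python3 - <<'E'
from h import *
im=cv2.imread("pics/top0.png"); hsv=cv2.cvtColor(im,cv2.COLOR_BGR2HSV)
for p in [(255,215),(275,250),(380,261),(415,248),(100,300),(300,240),(285,240)]: print(p,im[p[1],p[0]],hsv[p[1],p[0]])
g=hsv[:,:,2]
def quad(m):
    c=max(cv2.findContours(m.astype(np.uint8),0,1)[0],key=cv2.contourArea); return cv2.boxPoints(cv2.minAreaRect(c)),c
lid=comp((g<85)&(hsv[:,:,1]<70),(255,215)); b,_=quad(lid); print("lid",b,lid.sum()); P=cast("top",b,.071); print(P,P.mean(0),np.linalg.norm(P-np.roll(P,1,0),axis=1))
hd=comp((hsv[:,:,0]<25)&(hsv[:,:,1]>100),(415,248)); b,_=quad(hd); P=cast("top",b,.02); print("handle",b,P,P.mean(0))
bl=comp((g<115)&(hsv[:,:,1]<80),(380,261)); b,_=quad(bl); P=cast("top",b,.003); print("blade",b,P,P.mean(0))
print(yaw(observe()))
E
```

```text
(255, 215) [71 70 67] [98 14 71]
(275, 250) [63 70 68] [39 25 70]
(380, 261) [71 69 67] [105  14  71]
(415, 248) [ 53 129 161] [ 21 171 161]
(100, 300) [129 129 131] [  0   4 131]
(300, 240) [132 132 134] [  0   4 134]
(285, 240) [136 135 138] [170   6 138]
lid [[210.44507 245.12462]
 [231.40353 170.273  ]
 [297.68692 188.83235]
 [276.72845 263.68396]] 5095
[[0.49342479 0.29844875 0.071     ]
 [0.70629364 0.24113844 0.071     ]
 [0.65101685 0.05265814 0.071     ]
 [0.44017921 0.11188231 0.071     ]] [0.57272862 0.17603191 0.071     ] [0.19401579 0.22044867 0.1964188  0.21899775]
handle [[395.83615 250.74898]
 [430.8005  238.64595]
 [433.2853  245.8243 ]
 [398.32095 257.9273 ]] [[ 0.47661321 -0.22965302  0.02      ]
 [ 0.51121504 -0.33297793  0.02      ]
 [ 0.4901444  -0.33977722  0.02      ]
 [ 0.45566285 -0.23652     0.02      ]] [ 0.48340888 -0.28473204  0.02      ]
blade [[358.4428  262.37903]
 [396.9546  249.14061]
 [400.20172 258.5869 ]
 [361.68994 271.82532]] [[ 0.44416801 -0.1216342   0.003     ]
 [ 0.48225121 -0.23580271  0.003     ]
 [ 0.4543277  -0.24488226  0.003     ]
 [ 0.41638851 -0.13082209  0.003     ]] [ 0.44928386 -0.18328531  0.003     ]
18.49117865616105
```

Request:
drive_tool([
  {"grip": -1,"tx": 0.1,"ty": 0.1,"tz": 0,"turn": 0.14},
  {"grip": -1,"tx": 0.2,"ty": 0.2,"tz": 0,"turn": 0.28},
  {"grip": -1,"tx": 0.3,"ty": 0.3,"tz": 0,"turn": 0.42},
  {"grip": -1,"tx": 0.4,"ty": 0.4,"tz": 0,"turn": 0.56},
  {"grip": -1,"tx": 0.5,"ty": 0.5,"tz": 0,"turn": 0.7},
  {"grip": -1,"tx": 0.6,"ty": 0.6,"tz": 0,"turn": 0.84},
  {"grip": -1,"tx": 0.65,"ty": 0.72,"tz": 0,"turn": 0.98},
  {"grip": -1,"tx": 0.69,"ty": 0.84,"tz": 0,"turn": 1},
  {"grip": -1,"tx": 0.69,"ty": 0.84,"tz": 0,"turn": 1},
  {"grip": -1,"tx": 0.69,"ty": 0.84,"tz": 0,"turn": 1},
])

```text
clock: 1.1
position: [0.4768, -0.2495, 0.2261]
ee_rot: [-2.422, -1.997, -0.003]
force: [0.4, -1.1, 1.1]
width: 1.004
```

Request:
drive_tool([
  {"turn": 0.14},
  {"turn": 0.28},
  {"turn": 0.42},
  {"turn": 0.5},
  {"turn": 0.5},
  {"turn": 0.5},
])

```text
invalid input
```

Run:
```python
from h import *
import cell
try: print(grip_point_offset)
except Exception as e: print(e, [x for x in dir(cell) if x[0]!='_'])
s=observe(); im=get_image("wrist"); cv2.imwrite("pics/w1.png",im[:,:,::-1])
print(s["clock"],s["position"],yaw(s),s["joints"],s["force"])
def quad(m):
    c=max(cv2.findContours(m.astype(np.uint8),0,1)[0],key=cv2.contourArea); return cv2.boxPoints(cv2.minAreaRect(c))
hsv=cv2.cvtColor(im,cv2.COLOR_RGB2HSV)
hd=comp((hsv[:,:,0]<25)&(hsv[:,:,1]>100),(320,300)); b=quad(hd); P=cast("wrist",b,.02,s); print("handle",b,P,P.mean(0))
```

```text
0.0188
1.1 [ 0.47678518 -0.24948549  0.22612474] 79.02578292919048 [ 0.66036636  0.32424955 -0.35719451  1.76169427  0.12339567  1.0791213
  0.0702066 ] [ 0.41241436 -1.10259598  1.12419882]
handle [[293.058   201.78342]
 [314.70023 189.2858 ]
 [370.39365 285.73044]
 [348.75143 298.22806]] [[ 0.45654832 -0.23621657  0.02      ]
 [ 0.47828662 -0.22873226  0.02      ]
 [ 0.51332818 -0.33081097  0.02      ]
 [ 0.49048621 -0.33961238  0.02      ]] [ 0.48466233 -0.28384304  0.02      ]
```

View pics/w1.png

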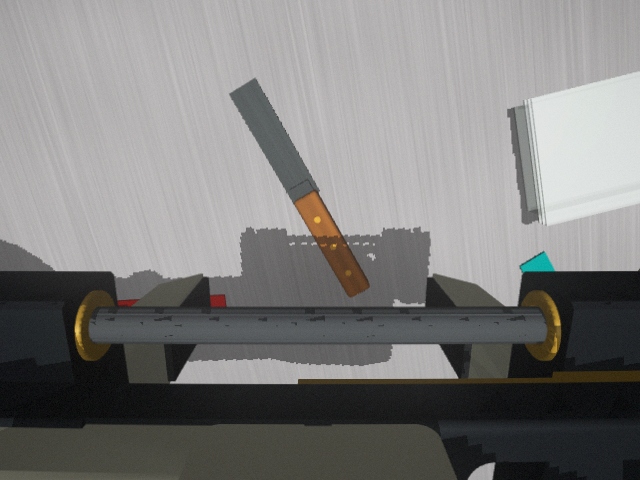

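The wrist view shows the knife handle centred near (332,245) with the blade tip at (243,88), which agrees with the top view. I'll turn and descend.

Request:
drive_tool([
  {"grip": -1,"tx": -0.004,"ty": -0.015,"tz": -0.06,"turn": 0.12},
  {"grip": -1,"tx": -0.004,"ty": -0.015,"tz": -0.14,"turn": 0.25},
  {"grip": -1,"tx": -0.004,"ty": -0.015,"tz": -0.23,"turn": 0.38},
  {"grip": -1,"tx": -0.004,"ty": -0.015,"tz": -0.32,"turn": 0.493},
  {"grip": -1,"tx": -0.004,"ty": -0.015,"tz": -0.4,"turn": 0.493},
  {"grip": -1,"tx": -0.004,"ty": -0.015,"tz": -0.46,"turn": 0.493},
  {"grip": -1,"tx": -0.004,"ty": -0.015,"tz": -0.5,"turn": 0.493},
  {"grip": -1,"tx": -0.004,"ty": -0.015,"tz": -0.53,"turn": 0.493},
  {"grip": -1,"tx": -0.004,"ty": -0.015,"tz": -0.545,"turn": 0.493},
  {"grip": -1,"tx": -0.004,"ty": -0.015,"tz": -0.545,"turn": 0.493},
])

```text
clock: 2.15
position: [0.4732, -0.2595, 0.0075]
ee_rot: [-1.837, -2.546, 0.002]
force: [0.2, -0.3, 0.8]
width: 1.0
```

Run:
```python
from h import *
s=observe(); print(s["position"],yaw(s),s["force"])
```

```text
[ 0.47318173 -0.25946004  0.00748202] 108.36944896131956 [ 0.18647933 -0.28658553  0.84078512]
```

Request:
drive_tool([
  {"grip": -1,"tx": 0.004,"ty": 0.01,"tz": -0.01,"turn": 0},
  {"grip": -1,"tx": 0.004,"ty": 0.01,"tz": -0.01,"turn": 0},
  {"grip": 1,"tx": 0.004,"ty": 0.01,"tz": -0.01,"turn": 0},
  {"grip": 1,"tx": 0.004,"ty": 0.01,"tz": -0.01,"turn": 0},
  {"grip": 1,"tx": 0.004,"ty": 0.01,"tz": -0.01,"turn": 0},
  {"grip": 1,"tx": 0.004,"ty": 0.01,"tz": -0.01,"turn": 0},
  {"grip": 1,"tx": 0.004,"ty": 0.01,"tz": -0.01,"turn": 0},
  {"grip": 1,"tx": 0.004,"ty": 0.01,"tz": -0.01,"turn": 0},
  {"grip": 1,"tx": 0.004,"ty": 0.01,"tz": -0.01,"turn": 0},
  {"grip": 1,"tx": 0.004,"ty": 0.01,"tz": -0.01,"turn": 0},
], newtons=55)

```text
clock: 3.15
position: [0.4748, -0.2554, 0.0035]
ee_rot: [-1.837, -2.545, 0.002]
force: [0.2, -0.6, -0.7]
width: 0.351
```

Request:
drive_tool([
  {"grip": 1,"tx": 0,"ty": 0,"tz": 0,"turn": 0},
  {"grip": 1,"tx": 0,"ty": 0,"tz": 0,"turn": 0},
  {"grip": 1,"tx": 0,"ty": 0,"tz": 0,"turn": 0},
  {"grip": 1,"tx": 0,"ty": 0,"tz": 0.05,"turn": 0},
  {"grip": 1,"tx": 0,"ty": 0,"tz": 0.12,"turn": 0},
  {"grip": 1,"tx": 0,"ty": 0,"tz": 0.2,"turn": 0},
  {"grip": 1,"tx": 0,"ty": 0,"tz": 0.3,"turn": 0},
  {"grip": 1,"tx": 0.02,"ty": 0.05,"tz": 0.38,"turn": -0.1},
  {"grip": 1,"tx": 0.04,"ty": 0.13,"tz": 0.46,"turn": -0.2},
  {"grip": 1,"tx": 0.06,"ty": 0.21,"tz": 0.52,"turn": -0.3},
  {"grip": 1,"tx": 0.08,"ty": 0.3,"tz": 0.58,"turn": -0.4},
  {"grip": 1,"tx": 0.1,"ty": 0.39,"tz": 0.62,"turn": -0.5},
  {"grip": 1,"tx": 0.11,"ty": 0.48,"tz": 0.62,"turn": -0.57},
  {"grip": 1,"tx": 0.11,"ty": 0.55,"tz": 0.62,"turn": -0.57},
  {"grip": 1,"tx": 0.11,"ty": 0.6,"tz": 0.62,"turn": -0.57},
  {"grip": 1,"tx": 0.11,"ty": 0.6,"tz": 0.62,"turn": -0.57},
  {"grip": 1,"tx": 0.11,"ty": 0.6,"tz": 0.62,"turn": -0.57},
])

```text
clock: 4.85
position: [0.5186, -0.0155, 0.2513]
ee_rot: [-2.503, -1.894, 0.001]
force: [-0.3, -0.7, -2.1]
width: 0.257
```

Run:
```python
from h import *
s=observe(); im=get_image("wrist"); cv2.imwrite("pics/w2.png",im[:,:,::-1])
print(s["clock"],s["position"],yaw(s),s["joints"],s["force"],s["ft_torque"],s["width"])
im=get_image("side"); cv2.imwrite("pics/s2.png",im[:,:,::-1]); cv2.imwrite("pics/s2c.png",cv2.resize(im[130:300,230:430,::-1],None,fx=4,fy=4)[:600])
```

```text
4.85 [ 0.5185679  -0.01547624  0.25130329] 74.22494645926278 [ 0.27885292  0.28151282 -0.44114845  1.76332869  0.12952002  1.12780391
 -0.47832811] [-0.32684679 -0.69297596 -2.06683309] [-0.04623712 -0.10139411  0.00752559] 0.25665334530147055
```

View pics/w2.png

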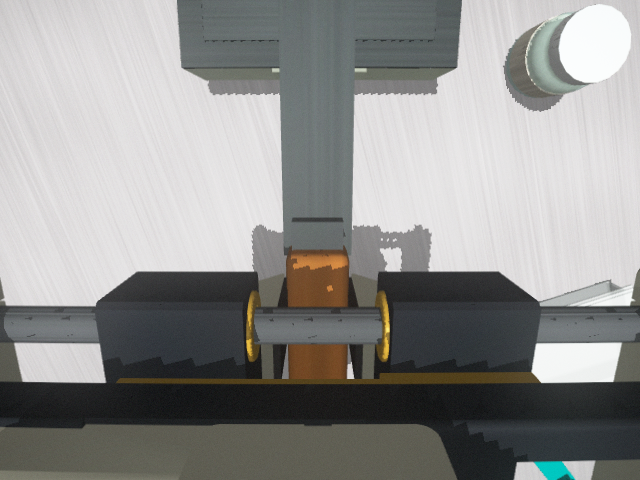

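View pics/s2c.png

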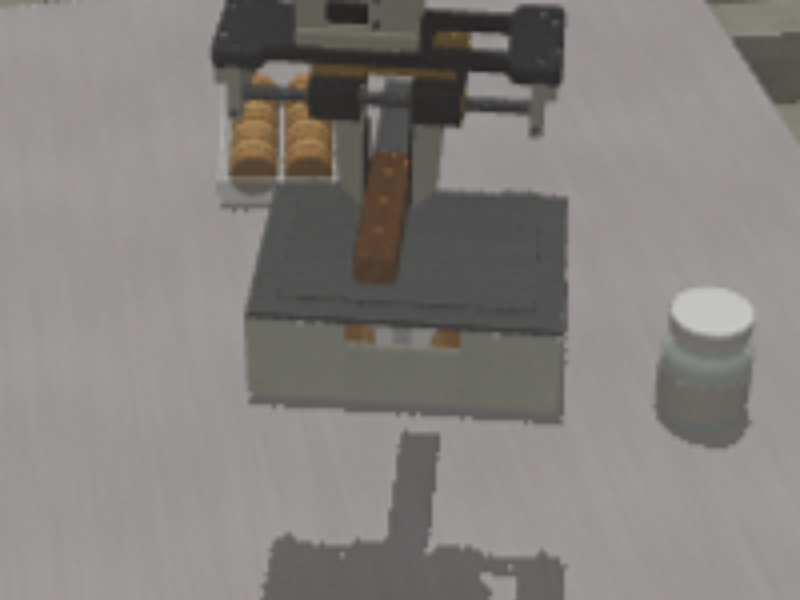

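The wrist view shows the lid's front lower edge from (181,68) to (457,68), with the notch between the white wall pieces, and the blade running straight up the picture at u≈317. The side crop shows the notch at u 345–460 and v about 325–348, with biscuits visible inside.

Run:
```python
from h import *
im=cv2.imread("pics/w2.png"); g=im.max(2).astype(int)
# s at that time
s=observe()
P=cast("wrist",[(181,68),(457,68),(181,68),(457,68)],[.066,.066,.071,.071] if 0 else .068,s)[:2]
print(P,P.mean(0),np.degrees(np.arctan2(*(P[0]-P[1])[[1,0]]))-90, np.linalg.norm(P[0]-P[1]))
for v in (2,30,100,130,160,190,205):
    r=g[v]; d=np.abs(np.diff(cv2.GaussianBlur(r.astype(np.float32)[None],(3,1),0)[0]))
    a=265+d[265:300].argmax(); b=335+d[335:370].argmax(); print(v,a,b,b-a)
# lid front edge rows by column
for u in (190,210,240,260,380,400,430,450):
    print(u, g[50:105,u].tolist()[10:40])
# predicted blade edges with level knife, side-lens
T=R.from_rotvec(s["ee_rot"]).as_matrix()
for x in (.06,.08,.1,.12,.138):
  for tz in (0,): print(x,proj("wrist",[s["position"]+T@np.array([x,y,tz]) for y in(-.014,.014)],s).round(1).tolist())
q=np.array([(345,322),(460,330),(345,345),(460,348),(248,318),(565,332)])/4+[230,130]
for z in (.066,.048): print(z,cast("side",q,z))
```

```text
[[0.44638062 0.12934209 0.068     ]
 [0.65878119 0.06862857 0.068     ]] [0.5525809  0.09898533 0.068     ] 74.04770868177607 0.22090752299979888
2 269 340 71
30 277 353 76
100 279 353 74
130 280 353 73
160 281 352 71
190 281 352 71
205 282 351 69
190 [113, 107, 111, 116, 115, 114, 111, 86, 71, 115, 118, 123, 165, 222, 221, 221, 216, 220, 220, 223, 224, 225, 226, 227, 226, 223, 221, 222, 223, 222]
210 [112, 107, 109, 110, 111, 110, 106, 88, 95, 115, 116, 115, 116, 117, 119, 118, 118, 114, 114, 120, 128, 130, 132, 135, 134, 131, 134, 134, 135, 136]
240 [99, 103, 105, 108, 106, 111, 102, 82, 92, 113, 114, 114, 113, 116, 115, 115, 117, 116, 115, 118, 127, 126, 133, 133, 135, 132, 134, 133, 136, 137]
260 [100, 103, 105, 107, 106, 107, 92, 77, 97, 113, 111, 111, 114, 114, 114, 114, 119, 116, 114, 116, 125, 128, 130, 136, 134, 139, 134, 137, 139, 137]
380 [102, 98, 99, 99, 105, 103, 83, 69, 93, 108, 110, 108, 108, 108, 111, 110, 109, 109, 110, 109, 123, 126, 129, 131, 129, 128, 130, 132, 129, 129]
400 [99, 95, 100, 95, 102, 102, 88, 58, 84, 114, 109, 106, 111, 113, 109, 106, 110, 111, 112,
[... 282 characters left out ...]
22, 224, 224, 224, 224, 225, 223, 225, 227, 226, 228, 228, 227, 229]
0.06 [[280.6, 153.9], [353.2, 153.9]]
0.08 [[279.5, 99.5], [354.3, 99.5]]
0.1 [[278.3, 41.9], [355.4, 41.8]]
0.12 [[277.1, -19.1], [356.5, -19.2]]
0.138 [[276.0, -76.9], [357.6, -77.0]]
0.066 [[0.51329615 0.11017283 0.066     ]
 [0.58936334 0.08764255 0.066     ]
 [0.50892687 0.08429765 0.066     ]
 [0.58507799 0.06768692 0.066     ]
 [0.44812696 0.12615806 0.066     ]
 [0.65963589 0.07313034 0.066     ]]
0.048 [[0.51729413 0.1342369  0.048     ]
 [0.5950233  0.11121437 0.048     ]
 [0.51282938 0.10779638 0.048     ]
 [0.59064432 0.09082273 0.048     ]
 [0.45070107 0.15057139 0.048     ]
 [0.66683122 0.09638508 0.048     ]]
```

Request:
drive_tool([
  {"grip": 1,"tx": -0.02,"ty": -0.07,"tz": 0,"turn": 0},
  {"grip": 1,"tx": -0.037,"ty": -0.142,"tz": 0,"turn": 0},
  {"grip": 1,"tx": -0.037,"ty": -0.142,"tz": -0.06,"turn": 0},
  {"grip": 1,"tx": -0.037,"ty": -0.142,"tz": -0.15,"turn": 0},
  {"grip": 1,"tx": -0.037,"ty": -0.142,"tz": -0.25,"turn": 0},
  {"grip": 1,"tx": -0.037,"ty": -0.142,"tz": -0.34,"turn": 0},
  {"grip": 1,"tx": -0.037,"ty": -0.142,"tz": -0.42,"turn": 0},
  {"grip": 1,"tx": -0.037,"ty": -0.142,"tz": -0.478,"turn": 0},
  {"grip": 1,"tx": -0.037,"ty": -0.142,"tz": -0.478,"turn": 0},
  {"grip": 1,"tx": -0.037,"ty": -0.142,"tz": -0.478,"turn": 0},
])

```text
clock: 5.95
position: [0.5039, -0.0743, 0.0603]
ee_rot: [-2.506, -1.889, 0.002]
force: [0.4, -0.1, -1.8]
width: 0.257
```

Run:
```python
from h import *
s=observe(); im=get_image("side")
print(s["clock"],s["position"],yaw(s),s["force"],s["width"])
T=R.from_rotvec(s["ee_rot"]).as_matrix()
p=proj("side",[s["position"]+T@np.array([x,y,.0]) for x in(.138,.05) for y in(-.014,.014)])
print(p); 
im=im[:,:,::-1]; a=cv2.resize(im[160:310,230:430],None,fx=4,fy=4,interpolation=cv2.INTER_CUBIC)
for q in p: cv2.circle(a,tuple(((q-[230,160])*4).astype(int).tolist()),3,(0,0,255),1)
cv2.imwrite("pics/s3c.png",a)
```

```text
5.95 [ 0.5038855  -0.07427126  0.0603465 ] 74.02073564501002 [ 0.39705982 -0.12557455 -1.81555899] 0.2570971700174601
[[324.7610873  222.01968584]
 [335.129994   222.72846686]
 [321.37633369 242.97997146]
 [332.28750129 243.76228345]]
```

View pics/s3c.png

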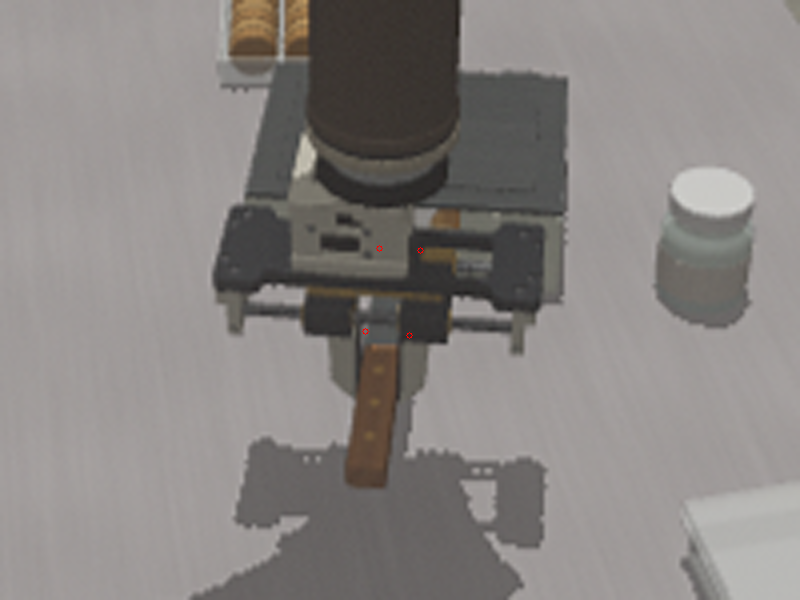

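The tip is hidden behind the gripper here, but the handle is straight. The notch clearance (about −9/+6 mm) covers the remaining uncertainty, so I'll insert slowly.

Request:
drive_tool([
  {"grip": 1,"tx": 0.01,"ty": 0.035,"tz": 0,"turn": 0},
  {"grip": 1,"tx": 0.019,"ty": 0.07,"tz": 0,"turn": 0},
  {"grip": 1,"tx": 0.027,"ty": 0.1,"tz": 0,"turn": 0},
  {"grip": 1,"tx": 0.034,"ty": 0.125,"tz": 0,"turn": 0},
  {"grip": 1,"tx": 0.041,"ty": 0.15,"tz": 0,"turn": 0},
  {"grip": 1,"tx": 0.041,"ty": 0.15,"tz": 0,"turn": 0},
  {"grip": 1,"tx": 0.041,"ty": 0.15,"tz": 0,"turn": 0},
])

```text
clock: 6.7
position: [0.5209, -0.0141, 0.0609]
ee_rot: [-2.507, -1.891, 0.001]
force: [0.3, -0.1, 0.2]
width: 0.257
```

Request:
drive_tool([
  {"grip": 1,"tx": 0,"ty": 0,"tz": 0.008,"turn": 0},
  {"grip": 1,"tx": 0,"ty": 0,"tz": 0.016,"turn": 0},
  {"grip": 1,"tx": 0,"ty": 0.001,"tz": 0.03,"turn": 0},
  {"grip": 1,"tx": 0.001,"ty": 0.003,"tz": 0.048,"turn": 0},
  {"grip": 1,"tx": 0.002,"ty": 0.005,"tz": 0.064,"turn": 0},
  {"grip": 1,"tx": 0.002,"ty": 0.008,"tz": 0.08,"turn": 0},
  {"grip": 1,"tx": 0.002,"ty": 0.008,"tz": 0.08,"turn": 0},
])

```text
clock: 7.4
position: [0.5223, -0.0105, 0.0941]
ee_rot: [-2.507, -1.892, -0.001]
force: [0.2, -0.7, -0.5]
width: 0.255
```

Run:
```python
from h import *
s=observe(); im=get_image("side")
print(s["clock"],s["position"],yaw(s),s["force"],s["ft_torque"],s["width"])
a=cv2.resize(im[140:290,230:430,::-1],None,fx=3,fy=3,interpolation=cv2.INTER_CUBIC)
w=get_image("wrist")[:,:,::-1]; cv2.imwrite("pics/s4.png",np.vstack([a,cv2.resize(w[:240],(600,225))])[:600])
```

```text
7.4 [ 0.52234863 -0.01054573  0.09408105] 74.07608245221988 [ 0.23666742 -0.72716243 -0.54954402] [-0.12948814 -0.02243571  0.04034912] 0.2552894992747152
```

View pics/s4.png

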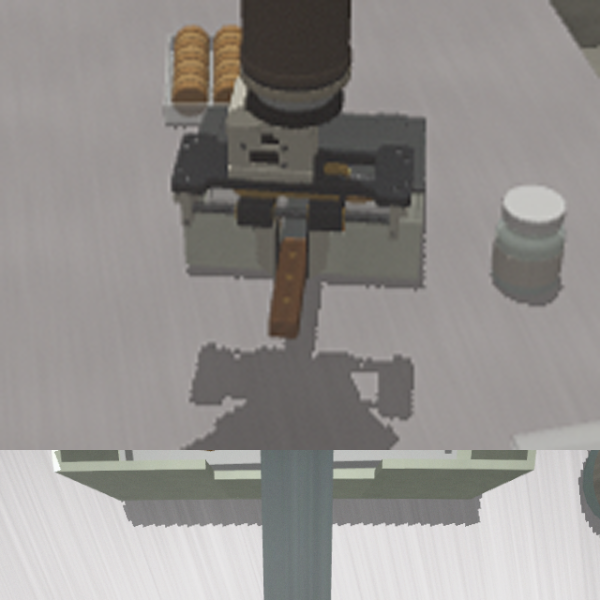

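The lower part (wrist view) shows the interior of the case under the lifted lid, so the lid is riding on the blade. I'll continue along the arc.

Request:
drive_tool([
  {"grip": 1,"tx": 0.002,"ty": 0.008,"tz": 0.031,"turn": 0},
  {"grip": 1,"tx": 0.006,"ty": 0.02,"tz": 0.061,"turn": 0},
  {"grip": 1,"tx": 0.009,"ty": 0.033,"tz": 0.09,"turn": 0},
  {"grip": 1,"tx": 0.014,"ty": 0.049,"tz": 0.118,"turn": 0},
  {"grip": 1,"tx": 0.019,"ty": 0.066,"tz": 0.144,"turn": 0},
  {"grip": 1,"tx": 0.024,"ty": 0.086,"tz": 0.168,"turn": 0},
  {"grip": 1,"tx": 0.031,"ty": 0.108,"tz": 0.19,"turn": 0},
  {"grip": 1,"tx": 0.037,"ty": 0.131,"tz": 0.21,"turn": 0},
  {"grip": 1,"tx": 0.045,"ty": 0.156,"tz": 0.227,"turn": 0},
  {"grip": 1,"tx": 0.052,"ty": 0.182,"tz": 0.242,"turn": 0},
  {"grip": 1,"tx": 0.06,"ty": 0.209,"tz": 0.255,"turn": 0},
  {"grip": 1,"tx": 0.068,"ty": 0.237,"tz": 0.266,"turn": 0},
  {"grip": 1,"tx": 0.076,"ty": 0.265,"tz": 0.273,"turn": 0},
  {"grip": 1,"tx": 0.084,"ty": 0.295,"tz": 0.278,"turn": 0},
  {"grip": 1,"tx": 0.092,"ty": 0.324,"tz": 0.28,"turn": 0},
  {"grip": 1,"tx": 0.1,"ty": 0.353,"tz": 0.28,"turn": 0},
  {"grip": 1,"tx": 0.109,"ty": 0.382,"tz": 0.277,"turn": 0},
  {"grip": 1,"tx": 0.117,"ty": 0.41,"tz": 0.272,"turn": 0},
  {"grip": 1,"tx": 0.117,"ty": 0.41,"tz": 0.272,"turn": 0},
  {"grip": 1,"tx": 0.117,"ty": 0.41,"tz": 0.272,"turn": 0},
])

```text
clock: 9.5
position: [0.5686, 0.1536, 0.2017]
ee_rot: [-2.506, -1.892, 0.001]
force: [-0.1, -0.5, -0.5]
width: 0.258
```

Run:
```python
from h import *
s=observe(); im=get_image("side")
print(s["clock"],s["position"],yaw(s),s["force"],s["ft_torque"],s["width"])
b=get_image("top")
cv2.imwrite("pics/s5.png",np.hstack([cv2.resize(im[60:310,200:450,::-1],(400,400)),cv2.resize(b[140:290,180:330,::-1],(400,400))]))
```

```text
9.5 [0.56864722 0.15364409 0.201706  ] 74.11132492622207 [-0.07696321 -0.45037815 -0.45576839] [-0.04408169 -0.06993849  0.0078323 ] 0.25809735778238974
```

View pics/s5.png

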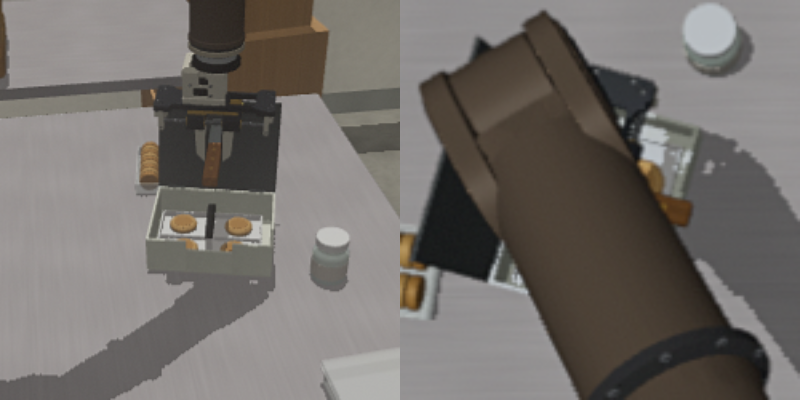

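The side crop shows the lid standing back behind the open case, with the tray, black handle bar and biscuits visible. The tip position gives a lid angle of about 1.75 rad. Next I retreat and return the knife to its original free spot.

Request:
drive_tool([
  {"grip": 1,"tx": -0.02,"ty": -0.07,"tz": 0,"turn": 0},
  {"grip": 1,"tx": -0.046,"ty": -0.16,"tz": 0,"turn": 0},
  {"grip": 1,"tx": -0.072,"ty": -0.25,"tz": 0,"turn": 0},
  {"grip": 1,"tx": -0.098,"ty": -0.34,"tz": 0,"turn": 0},
  {"grip": 1,"tx": -0.12,"ty": -0.43,"tz": 0,"turn": 0},
  {"grip": 1,"tx": -0.13,"ty": -0.52,"tz": 0,"turn": 0.08},
  {"grip": 1,"tx": -0.15,"ty": -0.61,"tz": 0,"turn": 0.19},
  {"grip": 1,"tx": -0.17,"ty": -0.7,"tz": 0,"turn": 0.3},
  {"grip": 1,"tx": -0.19,"ty": -0.79,"tz": 0,"turn": 0.4},
  {"grip": 1,"tx": -0.21,"ty": -0.88,"tz": -0.05,"turn": 0.5},
  {"grip": 1,"tx": -0.23,"ty": -0.95,"tz": -0.11,"turn": 0.572},
  {"grip": 1,"tx": -0.235,"ty": -1,"tz": -0.18,"turn": 0.572},
  {"grip": 1,"tx": -0.235,"ty": -1,"tz": -0.26,"turn": 0.572},
  {"grip": 1,"tx": -0.235,"ty": -1,"tz": -0.33,"turn": 0.572},
  {"grip": 1,"tx": -0.235,"ty": -1,"tz": -0.38,"turn": 0.572},
  {"grip": 1,"tx": -0.235,"ty": -1,"tz": -0.42,"turn": 0.572},
  {"grip": 1,"tx": -0.235,"ty": -1,"tz": -0.44,"turn": 0.572},
  {"grip": 1,"tx": -0.235,"ty": -1,"tz": -0.45,"turn": 0.572},
  {"grip": 1,"tx": -0.235,"ty": -1,"tz": -0.46,"turn": 0.572},
  {"grip": 1,"tx": -0.235,"ty": -1,"tz": -0.46,"turn": 0.572},
])

```text
clock: 11.6
position: [0.4749, -0.2474, 0.0182]
ee_rot: [-1.839, -2.547, 0.001]
force: [0.6, -0.1, -0.1]
width: 0.259
```

Run:
```python
from h import *
s=observe()
print(s["clock"],s["position"],yaw(s),s["force"],s["ft_torque"],s["width"])
```

```text
11.6 [ 0.47492094 -0.24735587  0.01818997] 108.3527203747015 [ 0.60922781 -0.09048338 -0.08091934] [ 0.02326921 -0.14668767  0.02420773] 0.2590491973009687
```

Request:
drive_tool([
  {"grip": 1,"tx": 0,"ty": 0,"tz": -0.01,"turn": 0},
  {"grip": 1,"tx": 0,"ty": 0,"tz": -0.02,"turn": 0},
  {"grip": 1,"tx": 0,"ty": 0,"tz": -0.028,"turn": 0},
  {"grip": 1,"tx": 0,"ty": 0,"tz": -0.034,"turn": 0},
  {"grip": 1,"tx": 0,"ty": 0,"tz": -0.036,"turn": 0},
  {"grip": 1,"tx": 0,"ty": 0,"tz": -0.036,"turn": 0},
])

```text
clock: 12.2
position: [0.4748, -0.2473, 0.0037]
ee_rot: [-1.838, -2.547, 0.001]
force: [0.5, -0.1, -0.6]
width: 0.256
```

Request:
drive_tool([
  {"grip": 0.3,"tx": 0,"ty": 0,"tz": 0,"turn": 0},
  {"grip": 0,"tx": 0,"ty": 0,"tz": 0,"turn": 0},
  {"grip": -0.5,"tx": 0,"ty": 0,"tz": 0,"turn": 0},
  {"grip": -1,"tx": 0,"ty": 0,"tz": 0,"turn": 0},
  {"grip": -1,"tx": 0,"ty": 0,"tz": 0,"turn": 0},
  {"grip": -1,"tx": 0,"ty": 0,"tz": 0,"turn": 0},
  {"grip": -1,"tx": 0,"ty": 0,"tz": 0.03,"turn": 0},
  {"grip": -1,"tx": 0,"ty": 0,"tz": 0.08,"turn": 0},
  {"grip": -1,"tx": 0,"ty": 0,"tz": 0.17,"turn": 0},
  {"grip": -1,"tx": 0,"ty": 0,"tz": 0.28,"turn": 0},
  {"grip": -1,"tx": 0,"ty": 0,"tz": 0.4,"turn": 0},
  {"grip": -1,"tx": 0,"ty": 0,"tz": 0.5,"turn": 0},
  {"grip": -1,"tx": 0,"ty": 0,"tz": 0.6,"turn": 0},
  {"grip": -1,"tx": 0,"ty": 0,"tz": 0.6,"turn": 0},
])

```text
clock: 13.6
position: [0.4775, -0.2478, 0.2502]
ee_rot: [1.833, 2.54, 0.002]
force: [0.5, 0.4, -0.4]
width: 1.001
```

Run:
```python
from h import *
s=observe(); im=get_image("side"); b=get_image("top")
print(s["clock"],s["position"],yaw(s),s["force"],s["width"])
cv2.imwrite("pics/top6.png",b[:,:,::-1]);cv2.imwrite("pics/side6.png",im[:,:,::-1])
cv2.imwrite("pics/s6.png",np.hstack([cv2.resize(im[100:380,200:480,::-1],(400,400)),cv2.resize(b[130:330,160:360,::-1],(400,400))]))
```

```text
13.6 [ 0.4775465  -0.24780275  0.25019834] 108.36756207947721 [ 0.4765484   0.39893189 -0.43264622] 1.0014047597570483
```

View pics/s6.png

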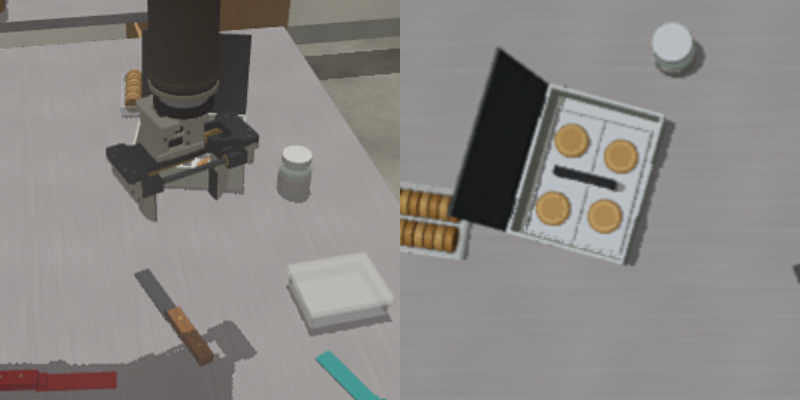

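The lid is standing back, the knife lies flat, and all four biscuits are in the tray. The handle bar runs about (555,172)–(620,188) in the right half of the crop.

Run:
```python
from h import *
im=cv2.imread("pics/top6.png"); g=im.max(2); m=np.zeros(g.shape,bool); m[205:235,232:280]=g[205:235,232:280]<70
m=comp(m,(253,220)); c=max(cv2.findContours(m.astype(np.uint8),0,1)[0],key=cv2.contourArea)
b=cv2.boxPoints(cv2.minAreaRect(c)); print(b)
P=cast("top",b,.057); print(P,P.mean(0))
hsv=cv2.cvtColor(im,cv2.COLOR_BGR2HSV); bm=((hsv[:,:,0]<25)&(hsv[:,:,1]>90)).astype(np.uint8)
bm[:, :225]=0; bm[:,275:]=0
n,l,st,ce=cv2.connectedComponentsWithStats(bm); q=[ce[i] for i in range(1,n) if st[i,4]>60]; B=cast("top",q,.021); print(q,B,B.mean(0))
```

```text
[[236.29413 216.82355]
 [237.29413 212.82355]
 [267.88235 220.47061]
 [266.88235 224.47061]]
[[0.57462534 0.22853608 0.057     ]
 [0.58607913 0.22576105 0.057     ]
 [0.56341675 0.13835014 0.057     ]
 [0.55201022 0.14117414 0.057     ]] [0.56903286 0.18345536 0.057     ]
[array([245.45971564, 200.07582938]), array([268.74157303, 207.90449438]), array([236.04090909, 233.90454545]), array([261.88584475, 237.83561644])] [[0.62856663 0.20854174 0.021     ]
 [0.60478767 0.14004496 0.021     ]
 [0.52914675 0.23554092 0.021     ]
 [0.51706927 0.15989975 0.021     ]] [0.56989258 0.18600684 0.021     ]
```

Request:
drive_tool([
  {"grip": -1,"tx": 0.02,"ty": 0.08,"tz": 0,"turn": -0.08},
  {"grip": -1,"tx": 0.04,"ty": 0.18,"tz": 0,"turn": -0.16},
  {"grip": -1,"tx": 0.06,"ty": 0.28,"tz": 0,"turn": -0.25},
  {"grip": -1,"tx": 0.09,"ty": 0.38,"tz": 0,"turn": -0.34},
  {"grip": -1,"tx": 0.11,"ty": 0.48,"tz": 0,"turn": -0.43},
  {"grip": -1,"tx": 0.13,"ty": 0.58,"tz": 0,"turn": -0.5},
  {"grip": -1,"tx": 0.15,"ty": 0.68,"tz": 0,"turn": -0.555},
  {"grip": -1,"tx": 0.17,"ty": 0.78,"tz": 0,"turn": -0.555},
  {"grip": -1,"tx": 0.19,"ty": 0.87,"tz": 0,"turn": -0.555},
  {"grip": -1,"tx": 0.21,"ty": 0.95,"tz": 0,"turn": -0.555},
  {"grip": -1,"tx": 0.21,"ty": 0.98,"tz": 0,"turn": -0.555},
  {"grip": -1,"tx": 0.21,"ty": 0.98,"tz": 0,"turn": -0.555},
  {"grip": -1,"tx": 0.21,"ty": 0.98,"tz": 0,"turn": -0.555},
])

```text
clock: 15.0
position: [0.5586, 0.1432, 0.2442]
ee_rot: [2.491, 1.912, -0.005]
force: [-0.1, -0.3, 0.4]
width: 1.003
```

Run:
```python
from h import *
s=observe(); w=get_image("wrist"); cv2.imwrite("pics/w7.png",w[:,:,::-1])
print(s["clock"],s["position"],yaw(s),s["force"],s["joints"])
p=proj("wrist",[[.569,.1835,.059]],s); print(p)
g=w.max(2); m=comp((g<60)&(np.arange(480)[:,None]<265),p[0])
c=max(cv2.findContours(m.astype(np.uint8),0,1)[0],key=cv2.contourArea)
b=cv2.boxPoints(cv2.minAreaRect(c)); P=cast("wrist",b,.059,s); print(b,P,P.mean(0))
```

```text
15.0 [0.55860073 0.14316279 0.24424011] 75.02393122078772 [-0.13643862 -0.31345992  0.35568477] [ 0.00799082  0.39189806 -0.48832998  1.6362579   0.19884367  1.16542329
 -0.78958901]
[[316.88581302 166.21106737]]
[[143.   0.]
 [521.   0.]
 [521.  60.]
 [143.  60.]] [[0.47161396 0.34240939 0.059     ]
 [0.75583301 0.26657265 0.059     ]
 [0.74931046 0.22301862 0.059     ]
 [0.45619777 0.30129308 0.059     ]] [0.6082388  0.28332344 0.059     ]
```

View pics/w7.png

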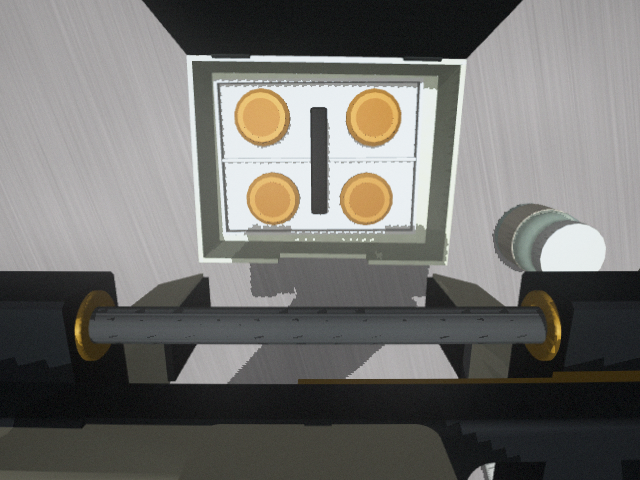

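The wrist view shows the bar from (319,107) to (319,213), vertical in the picture, with four biscuits around it and clear finger space on both sides.

Run:
```python
from h import *
s=observe(); w=cv2.imread("pics/w7.png"); g=w.max(2); m=comp((g<80)&(np.arange(480)[:,None]<230)&(np.arange(480)[:,None]>95)&(abs(np.arange(640)-319)<22),(319,160))
c=max(cv2.findContours(m.astype(np.uint8),0,1)[0],key=cv2.contourArea); b=cv2.boxPoints(cv2.minAreaRect(c)); print(b,b.mean(0))
P=cast("wrist",b,.059,s); t=P.mean(0); print(P,t,(t-s["position"])/.4)
```

```text
[[310. 107.]
 [326. 107.]
 [326. 213.]
 [310. 213.]] [318. 160.]
[[0.57642276 0.23066252 0.059     ]
 [0.58908387 0.22725501 0.059     ]
 [0.56657046 0.14185329 0.059     ]
 [0.55308392 0.14548333 0.059     ]] [0.57129025 0.18631354 0.059     ] [ 0.03113781  0.10933294 -0.46384964]
```

Request:
drive_tool([
  {"grip": -1,"tx": 0.015,"ty": 0.06,"tz": 0,"turn": 0},
  {"grip": -1,"tx": 0.031,"ty": 0.109,"tz": -0.02,"turn": 0},
  {"grip": -1,"tx": 0.031,"ty": 0.109,"tz": -0.08,"turn": 0},
  {"grip": -1,"tx": 0.031,"ty": 0.109,"tz": -0.16,"turn": 0},
  {"grip": -1,"tx": 0.031,"ty": 0.109,"tz": -0.24,"turn": 0},
  {"grip": -1,"tx": 0.031,"ty": 0.109,"tz": -0.32,"turn": 0},
  {"grip": -1,"tx": 0.031,"ty": 0.109,"tz": -0.39,"turn": 0},
  {"grip": -1,"tx": 0.031,"ty": 0.109,"tz": -0.44,"turn": 0},
  {"grip": -1,"tx": 0.031,"ty": 0.109,"tz": -0.46,"turn": 0},
  {"grip": -1,"tx": 0.031,"ty": 0.109,"tz": -0.46,"turn": 0},
])

```text
clock: 16.05
position: [0.5709, 0.1844, 0.0597]
ee_rot: [2.493, 1.908, -0.008]
force: [-1.1, 0.2, 0.4]
width: 0.999
```

Request:
drive_tool([
  {"grip": -1,"tx": 0.001,"ty": 0.005,"tz": -0.03,"turn": 0},
  {"grip": -1,"tx": 0.001,"ty": 0.005,"tz": -0.055,"turn": 0},
  {"grip": -1,"tx": 0.001,"ty": 0.005,"tz": -0.068,"turn": 0},
  {"grip": -1,"tx": 0.001,"ty": 0.005,"tz": -0.068,"turn": 0},
  {"grip": 0,"tx": 0.001,"ty": 0.005,"tz": -0.068,"turn": 0},
  {"grip": 0.3,"tx": 0.001,"ty": 0.005,"tz": -0.068,"turn": 0},
  {"grip": 0.5,"tx": 0.001,"ty": 0.005,"tz": -0.068,"turn": 0},
  {"grip": 0.7,"tx": 0.001,"ty": 0.005,"tz": -0.068,"turn": 0},
  {"grip": 1,"tx": 0.001,"ty": 0.005,"tz": -0.068,"turn": 0},
  {"grip": 1,"tx": 0.001,"ty": 0.005,"tz": -0.068,"turn": 0},
  {"grip": 1,"tx": 0.001,"ty": 0.005,"tz": -0.068,"turn": 0},
  {"grip": 1,"tx": 0.001,"ty": 0.005,"tz": -0.068,"turn": 0},
  {"grip": 1,"tx": 0.001,"ty": 0.005,"tz": -0.068,"turn": 0},
  {"grip": 1,"tx": 0.001,"ty": 0.005,"tz": -0.068,"turn": 0},
  {"grip": 1,"tx": 0.001,"ty": 0.005,"tz": -0.068,"turn": 0},
  {"grip": 1,"tx": 0.001,"ty": 0.005,"tz": -0.068,"turn": 0},
], newtons=40)

```text
clock: 17.65
position: [0.5713, 0.1864, 0.0325]
ee_rot: [2.493, 1.908, -0.008]
force: [-0.3, 0.8, -0.2]
width: 0.149
```

Request:
drive_tool([
  {"grip": 1,"tx": 0,"ty": 0,"tz": 0.005,"turn": 0},
  {"grip": 1,"tx": 0,"ty": 0,"tz": 0.015,"turn": 0},
  {"grip": 1,"tx": 0,"ty": 0,"tz": 0.035,"turn": 0},
  {"grip": 1,"tx": 0,"ty": 0,"tz": 0.06,"turn": 0},
  {"grip": 1,"tx": 0,"ty": 0,"tz": 0.09,"turn": 0},
  {"grip": 1,"tx": 0,"ty": 0,"tz": 0.12,"turn": 0},
  {"grip": 1,"tx": 0,"ty": 0,"tz": 0.15,"turn": 0},
  {"grip": 1,"tx": 0,"ty": 0,"tz": 0.18,"turn": 0},
  {"grip": 1,"tx": 0,"ty": 0,"tz": 0.21,"turn": 0},
  {"grip": 1,"tx": 0,"ty": 0,"tz": 0.24,"turn": 0},
  {"grip": 1,"tx": 0,"ty": 0,"tz": 0.27,"turn": 0},
  {"grip": 1,"tx": 0,"ty": 0,"tz": 0.3,"turn": 0},
  {"grip": 1,"tx": 0,"ty": 0,"tz": 0.33,"turn": 0},
  {"grip": 1,"tx": 0,"ty": 0,"tz": 0.36,"turn": 0},
  {"grip": 1,"tx": 0,"ty": 0,"tz": 0.385,"turn": 0},
  {"grip": 1,"tx": 0,"ty": 0,"tz": 0.4,"turn": 0},
  {"grip": 1,"tx": 0,"ty": 0,"tz": 0.41,"turn": 0},
  {"grip": 1,"tx": 0,"ty": 0,"tz": 0.41,"turn": 0},
  {"grip": 1,"tx": 0,"ty": 0,"tz": 0.41,"turn": 0},
  {"grip": 1,"tx": 0,"ty": 0,"tz": 0.41,"turn": 0},
])

```text
clock: 19.65
position: [0.571, 0.1862, 0.196]
ee_rot: [2.493, 1.908, -0.009]
force: [0.8, -0.6, -1.9]
width: 0.149
```

Run:
```python
from h import *
s=observe(); print(s["clock"],s["position"],s["ee_rot"],s["force"],s["ft_torque"],s["width"],abs(s["dq"]).max())
im=get_image("side"); w=get_image("wrist")
cv2.imwrite("pics/f8.png",np.hstack([cv2.resize(im[60:380,190:510,::-1],(400,400)),cv2.resize(w[:,:,::-1],(400,300),interpolation=cv2.INTER_AREA)[:,:].copy() if 0 else cv2.copyMakeBorder(cv2.resize(w[:,:,::-1],(400,300)),0,100,0,0,0)]))
```

```text
19.65 [0.57101444 0.18624846 0.19596134] [ 2.49309344  1.90837567 -0.00911516] [ 0.84920446 -0.63075246 -1.86687004] [-0.03024435 -0.11773544  0.03542129] 0.1493745484608388 0.0025563450292038674
```

View pics/f8.png

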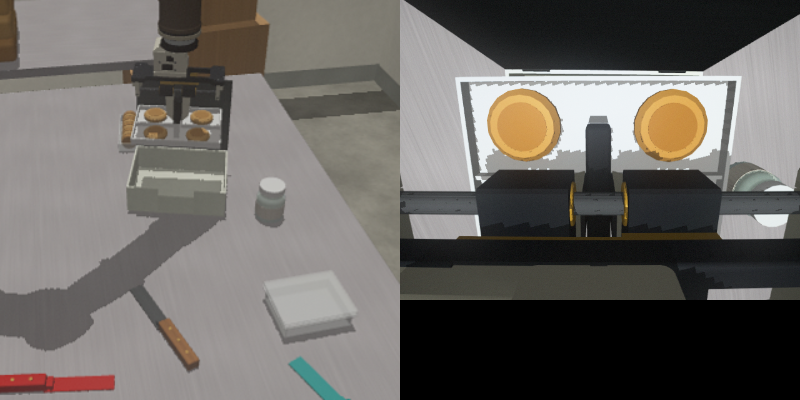

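The side view shows the tray up above the empty case with all four biscuits in it, the lid back and the knife flat on the table. The wrist view shows the tray square in the gripper. I'm handing in.

```bash
python3 -c "
from cell import *
print(sign_off())"
```

```text
the job is handed in; nothing more can be done
None
```

The job is handed in at about 20 s on the robot's clock, with the arm holding the tray up over the case.

- **Lid:** I gripped the wooden-handled knife at 55 N, put the blade about 20 mm into the notch and raised the lid along an arc. From the blade tip's position the lid angle is about 1.75 rad. It was still standing back in the last picture.
- **Knife:** It lies flat on the table, about 8 mm from where it started.
- **Tray:** I lifted it by its bar at 40 N. From the lift height its underside is about 10 cm above the case rim.
- **Last checks:** In the last pictures the tray looked level and held all four biscuits. The gripper opening (13.7 mm) matched the 14 mm bar, and the arm was still. The pack, jar and stack of empties were not approached, and no move report showed more than about 2 N at the wrist.
- **Not confirmed:** I did not measure the lid angle or the tray's level from images. The blade tip was hidden from the side camera during insertion, so I judged that from the near-zero force and then from seeing the lid rise. One early move call was refused for missing fields and was redone.

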